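Line up an inked stamp over a wooden blank in its jig

TASK

Seat the square wooden blank flat in the matching pocket of the grey stamping jig and let go of it. Then pick up the square-footed stamp from the ink pad, carry it up and over the cartridge tray (not around its ends) without bumping it, and stop with it hovering upright about 1 cm above the blank, centred on it and with its sides parallel to the blank's; it must never touch the blank or the jig. Finish while still holding the stamp there in the gripper, with everything else left where it was.

Things in the scene. Friction and masses are not known exactly. Their poses are not given: they have to be found in the camera images.
- blank: loose square tile of pale wood, 42 x 42 mm and 12 mm thick, lying flat on the work surface on the robot's right; origin at the centre of its underside, x and y along its sides, z up; about 25 g
- jig: stamping jig: fixed grey plastic plate, 150 (x) x 80 (y) x 14 mm high, on the work surface on the robot's left, at any yaw; origin at the centre of its underside. Two pockets with dark floors open upward, each 5 mm deep: a square one 46 x 46 mm centred at x = -37 mm and a round one 46 mm across centred at x = +37 mm (y = 0 both)
- square_pocket (a point): centre of the floor of the jig's square pocket (9 mm above the work surface, 5 mm below the jig's top); axes parallel to the jig's, so x and y lie along the pocket's sides. The seated blank stands 7 mm proud of the jig, its top 21 mm above the work surface
- square_stamp: square-footed ink stamp, 80 mm tall, about 80 g, standing upright on the ink pad, either of two places. Origin at the centre of its underside (the stamping face), z up. Foot 32 x 32 mm and 20 mm high; above it, from 20 to 80 mm above the face, a straight wooden handle of 26 mm (x) x 18 mm (y), centred on the foot: grip it across the 18 mm
- round_stamp: bystander: a like stamp with a round foot 34 mm across and 20 mm high and a round handle 20 mm across, 80 mm tall, standing on the other place of the ink pad, about 96 mm from the square one; origin at the centre of its underside
- ink_pad: fixed flat ink pad, 190 (x) x 90 (y) x 14 mm high, between the blank and the tray; both stamps stand on its top along its x; origin at the centre of its underside
- cartridge_tray: obstacle: loose white open tray, 300 (x) x 100 (y) mm, walls 50 mm high, holding six black cartridges that reach 75 mm above the work surface; about 0.8 kg; stands between ink pad and jig, its long x roughly along the direction ahead of the robot; origin at the centre of its underside
- stapler: bystander: red stapler, 132 (x) x 36 x 52 mm high, beyond the jig on the robot's far left; origin at the centre of its underside
- eraser_dish: bystander: small white dish of erasers, 80 mm across, 22 mm high, on the far left; origin at the centre of its underside
- binder_clip: bystander: chrome binder clip, 32 x 22 mm, 41 mm high, standing on the right, farther out than the blank; origin at the centre of its underside
Mind the look-alikes: they are no part of the job. Several things have the shape of the blank; the one meant has the colours described above.

How it is judged (in metres and radians):
On the way, in this order (a step that is already met when the one before it is completed fails the run):
1. the blank lies flat in the square pocket, let go, while the stamp still stands on the ink pad (horizontal distance between blank and square_pocket below 0.004 m and z of blank in the frame of square_pocket between -0.002 and 0.002 m and angle between blank's own z axis and vertical below 0.06 rad and (angle between the x axis of blank and the x axis of square_pocket, either way round below 0.12 rad or angle between the x axis of blank and the y axis of square_pocket, either way round below 0.12 rad) and contact force between blank and the fingers below 0.1 N and linear speed of blank below 0.02 m/s and distance of square_stamp from where it was at the start of the episode below 0.01 m), for 0.2 s.
2. the stamp has been lifted above the cartridges, the blank still in its pocket (height (world z) of square_stamp above 0.078 m and contact force between square_stamp and the fingers above 0.5 N and horizontal distance between blank and square_pocket below 0.004 m and z of blank in the frame of square_pocket between -0.002 and 0.002 m and angle between blank's own z axis and vertical below 0.06 rad and (angle between the x axis of blank and the x axis of square_pocket, either way round below 0.12 rad or angle between the x axis of blank and the y axis of square_pocket, either way round below 0.12 rad)), for 0.1 s.
At the end, for the whole second after the job is handed in: Blank flat and free in the square pocket (4 mm off-centre at most, underside within 2 mm of the floor). Stamp still, carried by the fingers alone, face 3 to 18 mm above the blank, centred within 6 mm, upright within 0.1 rad, parallel to the blank's sides within 0.13 rad (horizontal distance between blank and square_pocket below 0.004 m and z of blank in the frame of square_pocket between -0.002 and 0.002 m and angle between blank's own z axis and vertical below 0.06 rad and (angle between the x axis of blank and the x axis of square_pocket, either way round below 0.12 rad or angle between the x axis of blank and the y axis of square_pocket, either way round below 0.12 rad) and contact force between blank and the fingers below 0.1 N and z of square_stamp in the frame of blank between 0.015 and 0.03 m and horizontal distance between square_stamp and blank below 0.006 m and angle between square_stamp's own z axis and vertical below 0.1 rad and (angle between the x axis of square_stamp and the x axis of blank, either way round below 0.13 rad or angle between the x axis of square_stamp and the y axis of blank, either way round below 0.13 rad) and contact force between square_stamp and the fingers above 0.5 N and contact force between square_stamp and blank below 0.1 N and contact force between square_stamp and jig below 0.1 N and contact force between square_stamp and cartridge_tray below 0.1 N and contact force between square_stamp and round_stamp below 0.1 N and linear speed of square_stamp below 0.02 m/s and angular speed of square_stamp below 0.15 rad/s); the arm keeps its last pose, push and grip.
It fails at once if the inked stamp touches the blank or the jig (contact force between square_stamp and blank above 0.2 N or contact force between square_stamp and jig above 0.2 N).
It fails at once if the stamp is taken around an end of the cartridge tray (y of square_stamp in the frame of cartridge_tray between -0.03 and 0.03 m and (x of square_stamp in the frame of cartridge_tray above 0.165 m or x of square_stamp in the frame of cartridge_tray below -0.165 m)).
It fails at once if the stamp bumps the cartridge tray (contact force between square_stamp and cartridge_tray above 1 N).
It fails at once if the cartridge tray is shifted or tipped (distance of cartridge_tray from where it was at the start of the episode above 0.008 m or angle between cartridge_tray's own z axis and vertical above 0.06 rad).
It fails at once if a bystander is displaced (distance of any of round_stamp, stapler, eraser_dish, binder_clip from where it was at the start of the episode above 0.012 m or angle between round_stamp's own z axis and vertical above 0.3 rad).
It also fails if it takes over 72 s, if anything falls off the work surface, if the arm or the gripper's body presses on something with over 40 N, if the wrist force passes 120 N, or if a joint passes its speed limit or range.

ROBOT

A 6-joint arm with a two-finger parallel gripper is mounted at the origin on the work surface. World frame = base frame: x ahead of the robot, y to its left, z up, the work surface at z = 0. Lengths are in mm, angles in degrees, forces in N, time in s.
With the tool pointing down it reaches from about 350 to 850 mm from the base axis. Payload 8.1 kg.
Tool frame: the origin (TCP) lies at the very end of the fingers, on their centre line; the grasp point (between the pads) lies 19 mm behind it (r.grip_depth is the distance from the TCP to the grasp point, in mm); y points along the fingers, z is the direction in which the jaws open and shut, and the axes are right-handed (so a half turn about y gives the same grasp; the last joint's range is limited). The gripper opens to 85 mm and grips with 20 to 120 N. Pads are 22 mm wide; open, the fingers measure 114 mm over their backs; the gripper's body (76 mm by 85 mm) begins 54 mm behind the grasp point. The pads swing forward as they close: fully open they stand 13 mm farther back than shut.
Start: joints at [-77.372, 7.471, 85.268, -0, 87.261, -4.893], TCP at [180.654, -572.162, 231.292] pointing down, gripper open.
Joint ranges: [-169.43, 169.43], [-51.17, 129.36], [1.28, 143.12], [-76.62, 256.62], [0, 156.53], [-152.29, 152.29]. Speed limits (degrees/s): [136.94, 136.94, 159.86, 180, 180, 180].

INTERFACE

Orientations are given as [roll, pitch, yaw] about the fixed x, y, z axes, in that order (R = Rz(yaw) Ry(pitch) Rx(roll)).
In Python, from bench import readout, eyes, r gives the robot as it stands. The module is installed in compiled form; this text tells all that it offers.
- The arm moves only by the tool move_arm, never from a script. Its argument "motion" is text: rows parted by semicolons, each of 6 numbers parted by spaces: the shift along the world's x, y, z in cm, then the turn, a rotation vector about the world's x, y, z in degrees. A call has 1 to 10 rows; each row is the pose to reach, as a shift and turn from the pose commanded when the call began; what a row does not reach only later rows make up. A row lasts 1/12 s, in which the tool goes at most 41.7 mm and 7.16 degrees, less where a joint would pass 70% of its speed; a pose out of reach is approached as far as the arm can. A call with a gripper value outside its range is refused whole. "fingers" is the finger opening in cm, from 0 to 8.54, set as the call begins (left out, the last holds). The fingers move at their own pace and stop on an object; "squeeze" is the grip in N (left out, the last holds). Time passes only in rows, so rows that repeat a pose let the fingers close. It gives the time, the measured TCP pose, the force and the opening at its end, in the units of the state.
- readout.sense(): the state, without advancing time (a new reading comes with each control period).
- eyes.snapshot(name): name is "side" or "top" or "wrist"; returns a dict with "image" (420x560x3 uint8, blue, green, red), "fx", "fy", "cx", "cy" (pixels), "world_to_cam" (4x4, takes a point from world to camera coordinates). Camera axes: x right, y down, z forward; pixel columns grow to the right and rows downward; lengths in mm; the calibration is good to about 2 mm. The wrist camera is an equidistant fisheye: a pixel r from the principal point sees the ray r / f radians off the axis. A picture is of the moment at which its call begins. There is no depth.
- r.hand_in(): hands the job in, once; it reports no verdict.
The state is a dict: "time": time; "joint_pos": joint angles; "qd": joint speeds; "joint_efforts": joint torques, N m; "tool_pos": TCP position; "tcp_rot": TCP orientation; "ft_force": force on the tool from outside, world axes, zero at the start; "wrist_torque": the same for the moment, N m; "finger_gap": finger opening in mm.
Only numpy, scipy, OpenCV 4.12 (cv2) and the standard library are available. Lean on these libraries where they do the work, as an engineer would, in place of code of your own. Each camera call takes 0.05 s, during which the arm holds its last target. There are 200 camera calls.

## Working session

There is one attempt and no reset: what is moved stays moved. The work goes in short steps, Python scripts to look and compute and a tool call to move; the robot and the scene stay as the last step left them, time stands still between calls to the robot, and variables do not carry over. Pictures are saved under pics/ and viewed, about 8 in all and at most 12, crops included, and the job is handed in when it is done.

Besides the shell and the picture viewer there is one more tool, called by a JSON object that holds its "method" and its "body", one argument or row to a line. move_arm: Moves the arm, as the interface text tells. Its arguments: {"type":"object","properties":{"motion":{"type":"string"},"fingers":{"type":"number"},"squeeze":{"type":"number"}},"required":["motion"]}

```bash
mkdir -p pics
cat > h.py <<'E'
import numpy as np, cv2
from bench import readout, eyes, r
def snap(n,f):
    s=eyes.snapshot(n); cv2.imwrite(f'pics/{f}.png',s['image']); np.savez(f'pics/{f}.npz',**{k:s[k] for k in s}); return s
def load(f): return dict(np.load(f'pics/{f}.npz'))
def ray(s,u,v,fish=False):
    T=s['world_to_cam'];R=T[:3,:3];c=-R.T@T[:3,3]
    a=np.array([(u-s['cx'])/s['fx'],(v-s['cy'])/s['fy']])
    if fish:
        t=np.linalg.norm(a); d=np.array([*(a/max(t,1e-9)*np.sin(t)),np.cos(t)])
    else: d=np.array([*a,1.])
    d=R.T@d; return c,d/np.linalg.norm(d)
def atz(s,u,v,z,fish=False):
    c,d=ray(s,u,v,fish); return c+d*(z-c[2])/d[2]
def tri(rays):
    A=0;b=0
    for c,d in rays:
        P=np.eye(3)-np.outer(d,d);A=A+P;b=b+P@c
    p=np.linalg.solve(A,b); return p,[np.linalg.norm((np.eye(3)-np.outer(d,d))@(p-c)) for c,d in rays]
def proj(s,p,fish=False):
    q=s['world_to_cam'][:3,:3]@np.asarray(p,float)+s['world_to_cam'][:3,3]
    if fish:
        t=np.arctan2(np.hypot(q[0],q[1]),q[2]);n=np.hypot(q[0],q[1]);return s['cx']+s['fx']*t*q[0]/n,s['cy']+s['fy']*t*q[1]/n
    return s['cx']+s['fx']*q[0]/q[2],s['cy']+s['fy']*q[1]/q[2]
E
python3 - <<'E'
from h import *
for n in ['top','side','wrist']:
    s=snap(n,n+'0'); print(n,s['fx'],s['cx'],s['cy'],np.round(s['world_to_cam'],3).tolist())
print(readout.sense())
a=[load(n+'0')['image'] for n in ['top','side','wrist']]
cv2.imwrite('pics/m.png',cv2.resize(a[0],(784,588)))
E
```

```text
top 398.065384366072 281.689323368427 200.69180653043597 [[-0.014, -1.0, -0.002, 36.041], [-0.99, 0.014, -0.143, 573.773], [0.143, -0.0, -0.99, 1176.949], [0.0, 0.0, 0.0, 1.0]]
side 441.88078445755986 278.9248143997249 212.0580541634153 [[0.994, -0.105, -0.005, -569.037], [-0.072, -0.641, -0.765, 106.596], [0.077, 0.761, -0.645, 990.99], [0.0, 0.0, 0.0, 1.0]]
wrist 325.19226210127806 279.27635450208714 213.83703514497088 [[0.301, -0.954, -0.002, -598.806], [-0.917, -0.29, 0.273, -34.013], [-0.261, -0.08, -0.962, 379.923], [0.0, 0.0, 0.0, 1.0]]
{'time': 0.15, 'joint_pos': array([-7.73705446e+01,  7.50408235e+00,  8.53156516e+01, -8.89331991e-05,
        8.72627541e+01, -4.89339712e+00]), 'qd': array([-0.01290638, -0.11534727, -0.18262783, -0.11055903,  0.0557796 ,
        0.04077695]), 'joint_efforts': array([ 2.40918642e-03, -5.70064080e+01, -5.01157165e+01, -1.39766476e-04,
        9.62931546e-03,  2.63649548e-05]), 'tool_pos': array([ 180.57424679, -571.72937162,  230.48998773]), 'tcp_rot': array([-9.00821950e+01,  6.94790047e-03, -1.62477148e+02]), 'ft_force': array([ 0.22071198, -0.44659005,  0.71384213]), 'wrist_torque': array([-0.05909198, -0.03485506, -0.03617536]), 'finger_gap': 85.57763657274252}
```

View pics/m.png

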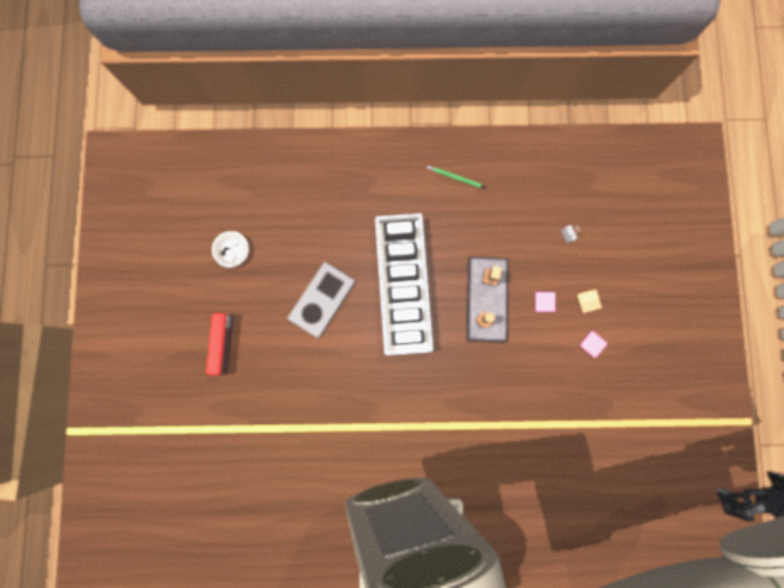

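View pics/side0.png

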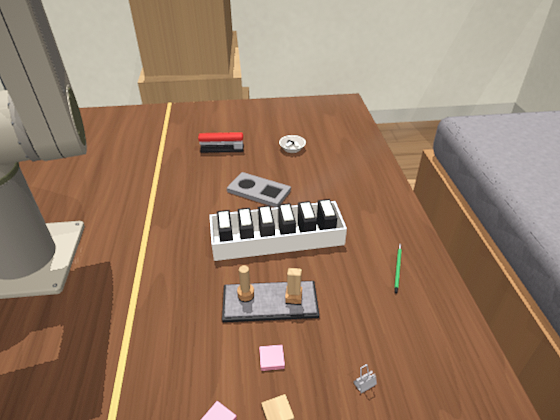

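View pics/wrist0.png

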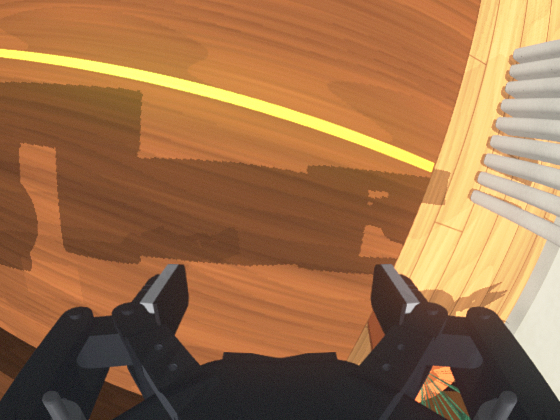

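The top view (scaled 1.4x) shows the pale blank at (589,300), with pink look-alikes at (545,301) and (594,344). The square stamp is the far one at (493,273) and the round stamp is at (487,320). The jig's square pocket is at (330,285) and the tray runs from (400,215) to (408,353). The wrist picture shows only bare table so far.

Run:
```python
from h import *
t=load('top0');s=load('side0')
g=lambda u,v,z:np.round(atz(t,u/1.4,v/1.4,z),1)
print('blank top',g(589,300,12),'jig pocket',g(330,285,9),'round',g(312,313,9))
print('tray ends',g(400,215,50),g(408,353,50),'corners',[g(*p,50) for p in [(376,217),(423,214),(433,352),(385,355)]])
print('pad corners',[g(*p,14) for p in [(470,257),(508,257),(507,341),(468,340)]])
print('jig corners',[g(*p,14) for p in [(324,262),(354,283),(318,336),(289,317)]])
# stamps: handle tops, top & side
for n,a,b in [('sq',(496,270),(294,270)),('rd',(489,316),(244,267)),('blank',(589,300),(278,409))]:
    print(n,tri([ray(t,a[0]/1.4,a[1]/1.4),ray(s,*b)]))
```

```text
blank top [ 529.7 -404.6   12. ] jig pocket [571.8 172.7   9. ] round [509.4 212.6   9. ]
tray ends [720.   13.8  50. ] [417.5   1.2  50. ] corners [array([716.2,  66.8,  50. ]), array([721.5, -37.1,  50. ]), array([418.9, -52.1,  50. ]), array([414. ,  50.3,  50. ])]
pad corners [array([ 630.3, -142.6,   14. ]), array([ 629.1, -228.1,   14. ]), array([ 441.3, -217.8,   14. ]), array([ 444.6, -132.1,   14. ])]
jig corners [array([623.4, 185.7,  14. ]), array([574.8, 118.4,  14. ]), array([457.9, 198.2,  14. ]), array([500.7, 262.7,  14. ])]
sq (array([ 584.08298131, -184.52939288,   97.09437413]), [np.float64(2.257552757156723), np.float64(2.2575527571570255)])
rd (array([ 489.41921468, -166.40772689,   96.69935248]), [np.float64(0.9497023003957941), np.float64(0.9497023003957327)])
blank (array([ 528.89789696, -404.70746669,   11.77551685]), [np.float64(0.7741573892569091), np.float64(0.7741573892570822)])
```

{"method": "move_arm", "body": {
  "motion": "34.9 16.7 0 0 0 0;34.9 16.7 0 0 0 0;34.9 16.7 0 0 0 0;34.9 16.7 0 0 0 0;34.9 16.7 0 0 0 0;34.9 16.7 0 0 0 0;34.9 16.7 0 0 0 0;34.9 16.7 0 0 0 0;34.9 16.7 0 0 0 0;34.9 16.7 0 0 0 0"
}}

```text
time: 0.98
tool_pos: [534.2, -401.1, 230.5]
tcp_rot: [-90.1, 0.1, -162.2]
ft_force: [0.5, -0.5, -0.1]
finger_gap: 85.6
```

{"method": "move_arm", "body": {
  "motion": "0 0 0 0 0 0;0 0 0 0 0 0"
}}

```text
time: 1.15
tool_pos: [529.8, -404.6, 230.6]
tcp_rot: [-90.0, -0.1, -162.4]
ft_force: [-1.1, -0.6, -0.7]
finger_gap: 85.3
```

Run:
```python
from h import *
s=snap('wrist','w1'); x=readout.sense();print(x['time'],x['tool_pos'],x['tcp_rot'],np.abs(x['qd']).max())
cv2.imwrite('pics/w1b.png',cv2.resize(s['image'],(784,588),interpolation=cv2.INTER_CUBIC))
print([proj(s,[528.9,-404.7,11.8],True)])
```

```text
1.2 [ 528.99698715 -405.35675946  230.74088346] [-9.00341219e+01 -6.06472437e-02 -1.62464725e+02] 1.5740153118322446
[(np.float64(279.5551231126701), np.float64(187.1613570289361))]
```

View pics/w1b.png

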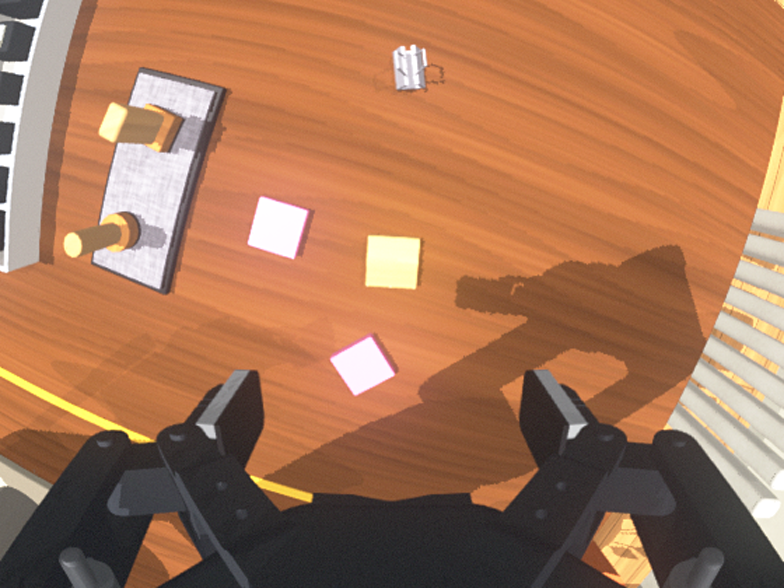

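```bash
cat >> h.py <<'E'
def fitblank(f,z=12,roi=None):
    s=load(f);im=cv2.GaussianBlur(s['image'],(3,3),0).astype(int);b,g,rr=im[...,0],im[...,1],im[...,2]
    m=((rr>190)&(g>160)&(b<g-25)&(b>70)).astype(np.uint8)
    u0,v0,u1,v1=roi; k=np.zeros_like(m);k[v0:v1,u0:u1]=m[v0:v1,u0:u1]
    n,l,st,_=cv2.connectedComponentsWithStats(k);i=1+np.argmax(st[1:,4]);c=max(cv2.findContours((l==i).astype(np.uint8),0,1)[0],key=cv2.contourArea)
    P=np.array([atz(s,*p[0],z,True)[:2] for p in c],np.float32)
    return st[i],cv2.minAreaRect(P)
E
python3 - <<'E'
from h import *
st,R=fitblank('w1',12,(240,150,330,230));print(st,R)
s=load('w1');P=[(367,237),(421,236),(418,289),(366,287)]
Q=[atz(s,u/1.4,v/1.4,12,True)[:2] for u,v in P];print(np.round(Q,1),np.mean(Q,0),[np.degrees(np.arctan2(*(Q[i]-Q[i-1])[::-1])) for i in range(4)])
cv2.imwrite('pics/c1.png',cv2.resize(s['image'][155:220,245:320],None,fx=8,fy=8,interpolation=cv2.INTER_CUBIC))
t=load('top0');print(tri([ray(t,589/1.4,300/1.4),ray(s,393/1.4,262/1.4,True)]))
E
```

```text
[ 260  167   40   40 1439] ((529.1416625976562, -404.73931884765625), (44.039119720458984, 43.071224212646484), 13.898979187011719)
[[ 542.6 -379.9]
 [ 556.5 -420.8]
 [ 514.1 -432.4]
 [ 502.7 -391.1]] [ 528.96387766 -406.05764782] [np.float64(15.792967302932754), np.float64(-71.28279806844564), np.float64(-164.78712803085838), np.float64(105.34104944011183)]
(array([ 529.4466582 , -405.63291135,   10.28107013]), [np.float64(0.5728201215218383), np.float64(0.5728201215216947)])
```

View pics/c1.png

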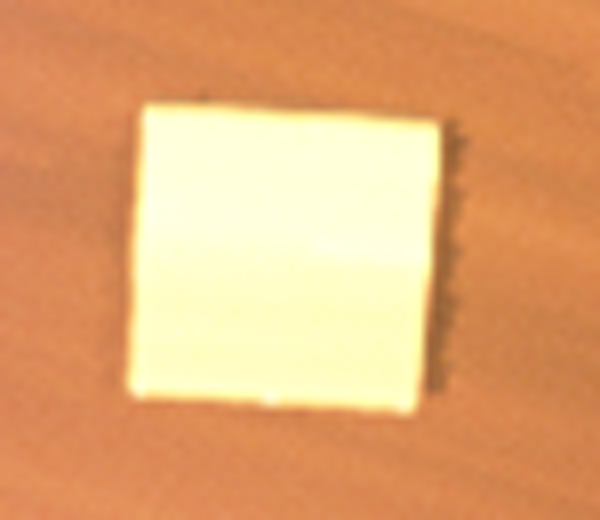

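The crop shows the blank's corners at (143,103), (441,120), (415,411) and (131,395). That puts it at about (529,-405) with a yaw of about 14°. I'll turn -4°, then descend and grasp.

{"method": "move_arm", "body": {
  "motion": "0 0 -4 0 0 -4;-0.05 0.02 -8 0 0 -4;-0.05 0.02 -12 0 0 -4;-0.05 0.02 -16 0 0 -4;-0.05 0.02 -19 0 0 -4;-0.05 0.02 -21 0 0 -4;-0.05 0.02 -22 0 0 -4;-0.05 0.02 -22.7 0 0 -4;-0.05 0.02 -22.7 0 0 -4;-0.05 0.02 -22.7 0 0 -4",
  "fingers": 6.5,
  "squeeze": 30
}}

```text
time: 2.03
tool_pos: [529.5, -406.2, 5.9]
tcp_rot: [-89.9, 0.1, -166.5]
ft_force: [0.5, -0.1, -0.4]
finger_gap: 64.8
```

{"method": "move_arm", "body": {
  "motion": "0 0 0 0 0 0;0 0 0 0 0 0;0 0 0 0 0 0;0 0 0 0 0 0;0 0 0 0 0 0;0 0 0 0 0 0",
  "fingers": 3.5
}}

```text
time: 2.53
tool_pos: [530.4, -406.2, 6.8]
tcp_rot: [-89.8, 0.1, -166.5]
ft_force: [-0.9, -0.8, 6.1]
finger_gap: 40.5
```

{"method": "move_arm", "body": {
  "motion": "0 0 1 0 0 0;0 0 3 0 0 0;0 0 6 0 0 0;0 0 10 0 0 0;0 0 14 0 0 0;0 0 18 0 0 0;0 0 22 0 0 0;0 0 22 0 0 0;0 0 22 0 0 0"
}}

```text
time: 3.28
tool_pos: [531.0, -406.4, 230.4]
tcp_rot: [-89.6, 0.3, -166.5]
ft_force: [-0.2, -0.4, -0.4]
finger_gap: 40.6
```

Run:
```python
from h import *
s=snap('wrist','w2'); x=readout.sense();print(x['time'],x['tool_pos'],x['tcp_rot'],x['finger_gap'],x['ft_force'])
print(proj(s,x['tool_pos'],True))
cv2.imwrite('pics/c2.png',cv2.resize(s['image'][210:420,150:420],None,fx=2.8,fy=2.8,interpolation=cv2.INTER_CUBIC))
```

```text
3.3333 [ 529.88849388 -405.4339702   226.96168878] [-8.98126311e+01  1.34913106e-01 -1.66466312e+02] 40.29251761366706 [-0.47808506 -0.09559533 -1.57456372]
(np.float64(277.47819045000136), np.float64(271.3410848157589))
```

View pics/c2.png

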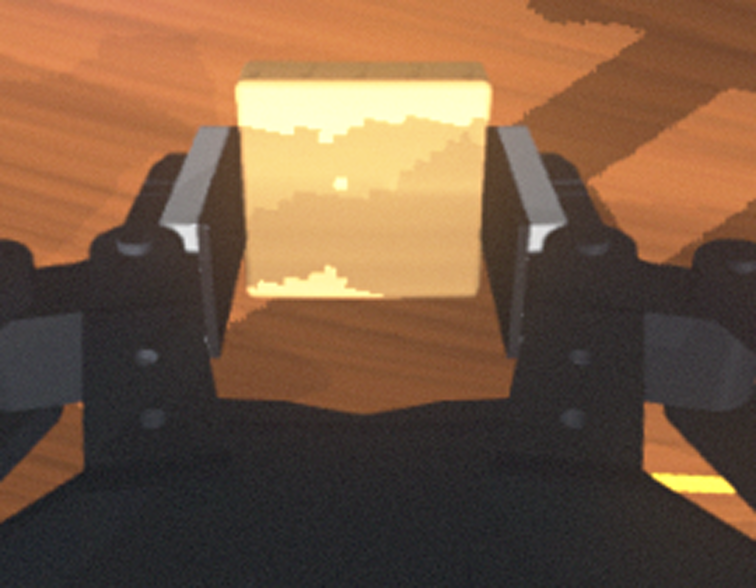

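The blank is held flat and square in the jaws. Its top corners in the crop are (240,82), (490,82), (480,297) and (248,297). Next I'll work out where it sits relative to the TCP, and move over to look at the jig.

Run:
```python
from h import *
from scipy.spatial.transform import Rotation as Ro
for f in ['w1','w2']:
    s=load(f);T=s['world_to_cam'];print(f,np.round(-T[:3,:3].T@T[:3,3],1),np.round(T[2,:3],3))
s=load('w2');P=[(240,82),(490,82),(480,297),(248,297)]
for z in [226,230,234,238,242]:
    Q=np.array([atz(s,150+u/2.8,210+v/2.8,z,True) for u,v in P]);d=[np.linalg.norm(Q[i]-Q[i-1]) for i in range(4)]
    print(z,np.round(d,1),np.round(Q.mean(0),1))
for i in range(3):
    x=readout.sense();print(x['tool_pos'],x['time'])
```

```text
w1 [ 597.3 -383.   373.8] [-0.262 -0.082 -0.962]
w2 [ 598.6 -388.7  374.2] [-0.259 -0.07  -0.963]
226 [44.5 43.5 44.6 44.8] [ 524.8 -408.1  226. ]
230 [43.3 42.4 43.4 43.6] [ 526.8 -407.6  230. ]
234 [42.1 41.2 42.2 42.4] [ 528.8 -407.1  234. ]
238 [40.9 40.  41.  41.2] [ 530.8 -406.5  238. ]
242 [39.7 38.8 39.8 40. ] [ 532.7 -406.   242. ]
[ 529.88849388 -405.4339702   226.96168878] 3.3333
[ 529.88849388 -405.4339702   226.96168878] 3.3333
[ 529.88849388 -405.4339702   226.96168878] 3.3333
```

{"method": "move_arm", "body": {
  "motion": "0 4 0 0 0 0;0 8 0 0 0 0;0 12 0 0 0 0;0 16 0 0 0 0;0 20 0 0 0 0;0 24 0 0 0 0;0 28 0 0 0 0;0 32 0 0 0 0;0 36 0 0 0 0;0 40 0 0 0 0"
}}

```text
time: 4.17
tool_pos: [527.5, -2.9, 222.4]
tcp_rot: [-90.1, -0.2, -166.5]
ft_force: [-0.2, -0.4, 0.6]
finger_gap: 40.4
```

{"method": "move_arm", "body": {
  "motion": "0 4 0 0 0 0;0 8 0 0 0 0;0 12 0 0 0 0;0 16 0 0 0 0;0 18 0 0 0 0;0 18 0 0 0 0;0 18 0 0 0 0;0 18 0 0 0 0"
}}

```text
time: 4.83
tool_pos: [528.4, 174.4, 222.9]
tcp_rot: [-90.0, -0.1, -166.5]
ft_force: [0.1, 0.6, -0.6]
finger_gap: 40.4
```

Run:
```python
from h import *
s=snap('wrist','w3'); x=readout.sense();print(x['time'],x['tool_pos'],x['tcp_rot'],x['finger_gap'],x['joint_pos'])
T=s['world_to_cam'];print(np.round(-T[:3,:3].T@T[:3,3],1))
cv2.imwrite('pics/w3b.png',cv2.resize(s['image'],(784,588),interpolation=cv2.INTER_CUBIC))
```

```text
4.8833 [528.66607724 173.93224713 223.21595205] [-8.99755935e+01 -1.13719216e-01 -1.66521779e+02] 40.21052662756873 [ 1.29495969e+01  1.08601292e+00  9.28162337e+01 -2.55104235e-02
  8.62112430e+01  8.94730628e+01]
[597.3 191.4 366. ]
```

View pics/w3b.png

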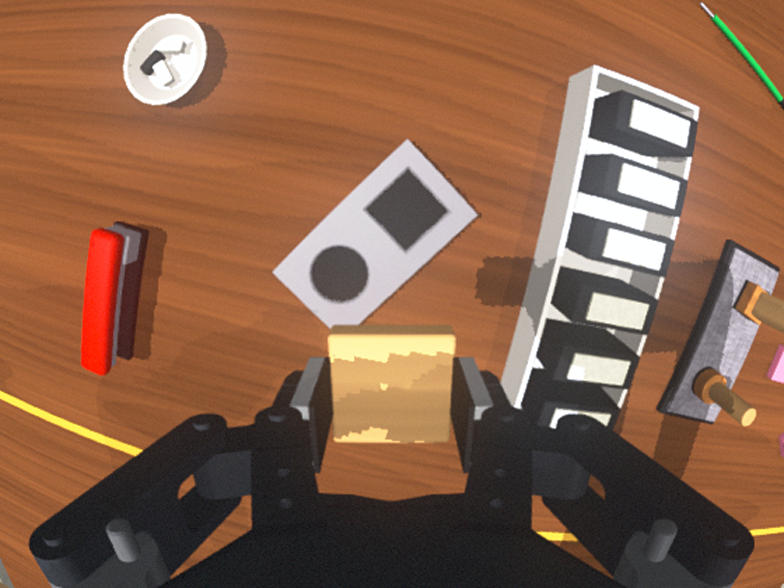

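The jig's square pocket is centred at about (407,209) with corners (408,168), (448,208), (408,251) and (366,209). The round pocket is at (339,273), and the jig's top corners are (407,139), (480,214) and (273,271). I'll refine these with code.

```bash
cat > jig.py <<'E'
from h import *
def dark(f,c,half=36,fish=True,thr=85,z=11.5,mul=1):
    s=load(f);im=cv2.GaussianBlur(cv2.resize(s['image'],None,fx=4,fy=4,interpolation=cv2.INTER_CUBIC),(5,5),0).max(2)
    k=(im<thr).astype(np.uint8);m=np.zeros_like(k);u,v=int(c[0]*4),int(c[1]*4);h=half*4
    m[v-h:v+h,u-h:u+h]=k[v-h:v+h,u-h:u+h]
    l=cv2.connectedComponents(m)[1];i=l[v,u]
    q=max(cv2.findContours((l==i).astype(np.uint8),0,1)[0],key=cv2.contourArea)[:,0]
    P=np.array([atz(s,(a+.5)/4-.5,(b+.5)/4-.5,z,fish)[:2] for a,b in q],np.float32)
    return cv2.minAreaRect(P)
if __name__=='__main__':
    for thr in (75,95,115):
        a=dark('w3',(407/1.4,209/1.4),thr=thr);b=dark('w3',(339/1.4,273/1.4),thr=thr)
        d=np.subtract(a[0],b[0]);print(thr,a,b[0],b[1],np.hypot(*d),np.degrees(np.arctan2(-d[1],-d[0])))
    a=dark('top0',(330/1.4,285/1.4),12,False,95);b=dark('top0',(312/1.4,313/1.4),12,False,95)
    d=np.subtract(a[0],b[0]);print('top',a,b[0],b[1],np.hypot(*d),np.degrees(np.arctan2(-d[1],-d[0])))
    s=load('w3');J=[atz(s,u/1.4,v/1.4,14,True)[:2] for u,v in [(407,139),(480,214),(273,271)]]
    print(J,np.linalg.norm(J[1]-J[0]),np.linalg.norm(J[2]-J[0]),'centre',(J[1]+J[2])/2)
E
python3 jig.py
python3 - <<'E'
from h import *
s=load('w3');t=load('side0')
# height check of the pocket: top & side & wrist
p=[ray(s,407/1.4,209/1.4,True),ray(t,271,190),ray(load('top0'),330/1.4,285/1.4)]
print(tri(p))
E
```

```text
75 ((370.46063232421875, 134.01104736328125), (929.058837890625, 1562.495849609375), 13.43109130859375) (370.46063232421875, 134.01104736328125) (929.058837890625, 1562.495849609375) 0.0 -180.0
95 ((572.0242309570312, 172.8847198486328), (45.029273986816406, 45.01925277709961), 57.32832717895508) (509.72650146484375, 213.3300323486328) (43.56550216674805, 43.75794219970703) 74.2753687510498 147.00731443752875
115 ((571.98828125, 172.91790771484375), (45.851680755615234, 45.937198638916016), 56.97983932495117) (509.61346435546875, 213.3923797607422) (44.7801399230957, 45.23069381713867) 74.35590541457023 147.02081411174734
top ((571.410888671875, 173.45913696289062), (37.13567352294922, 37.21745300292969), 56.569007873535156) (509.0293884277344, 213.29412841796875) (36.182838439941406, 35.42058563232422) 74.01539108142214 147.43889560837795
[array([625.27098542, 185.46639709]), array([582.94603757, 116.25120457]), array([500.12086311, 266.08573817])] 81.1304140645377 148.86917502267758 centre [541.53345034 191.16847137]
(array([571.02931581, 172.41729994,  16.49330977]), [np.float64(1.7313622475818404), np.float64(1.4461233339496926), np.float64(0.7016478960429753)])
```

Run:
```python
from h import *
s=load('w2');T=s['world_to_cam'];c=-T[:3,:3].T@T[:3,3]
yaw=np.radians(-166.5);n=-np.array([np.cos(yaw),np.sin(yaw),0])  # towards camera
tcp=c-n*70.7-np.array([0,0,143]);print('tcp',tcp)
L=[]
for u,v in [(240,127),(488,127),(200,127),(525,127)]:
    c,d=ray(s,150+u/2.8,210+v/2.8,True);k=(11-(c-tcp)@n)/(d@n);print('tip',np.round(c+d*k-tcp,1))
jaw=np.cross([0,0,1],n)
for z in (4,6,8):
    Q=np.array([atz(s,150+u/2.8,210+v/2.8,tcp[2]+z,True)-tcp for u,v in [(240,82),(490,82),(480,297),(248,297)]])
    print(z,'blank perp',np.round(Q@n,1),'jaw',np.round(Q@jaw,1))
```

```text
tcp [ 529.90233165 -405.22197365  231.17700967]
tip [ 6.1 21.6  1.5]
tip [ 15.9 -19.2   1.8]
tip [ 4.5 28.2  1.7]
tip [ 17.4 -25.3   2.1]
4 blank perp [ 20.   19.9 -21.9 -21.7] jaw [ 18.9 -22.  -22.5  19.6]
6 blank perp [ 20.7  20.6 -20.6 -20.4] jaw [ 18.6 -21.7 -22.1  19.3]
8 blank perp [ 21.5  21.4 -19.3 -19.1] jaw [ 18.3 -21.4 -21.8  19. ]
```

{"method": "move_arm", "body": {
  "motion": "0 -1 -1 0 0 7;1 -2 -3 0 0 14;1 -3 -5 0 0 21;1 -4 -8 0 0 28;1 -5 -11 0 0 35;1 -5.2 -13 0 0 42;1 -5.2 -15.2 0 0 43.5;1 -5.2 -15.2 0 0 43.5;1 -5.2 -15.2 0 0 43.5;1 -5.2 -15.2 0 0 43.5"
}}

```text
time: 5.72
tool_pos: [540.0, 122.4, 73.6]
tcp_rot: [-89.9, 0.0, -123.1]
ft_force: [0.7, 0.9, 0.8]
finger_gap: 40.7
```

{"method": "move_arm", "body": {
  "motion": "0 0 0 0 0 0;0 0 0 0 0 0;0 0 0 0 0 0"
}}

```text
time: 5.97
tool_pos: [540.2, 123.2, 73.8]
tcp_rot: [-89.9, 0.1, -123.0]
ft_force: [0.3, -0.6, -0.6]
finger_gap: 40.9
```

Run:
```python
from h import *
s=snap('wrist','w4'); x=readout.sense();print(x['time'],x['tool_pos'],x['tcp_rot'],x['finger_gap'])
T=s['world_to_cam'];print(np.round(-T[:3,:3].T@T[:3,3],1))
cv2.imwrite('pics/w4b.png',cv2.resize(s['image'][60:360,80:480],None,fx=2,fy=2,interpolation=cv2.INTER_CUBIC))
```

```text
6.0167 [539.94154831 123.25359173  73.49609643] [-8.99146580e+01  7.30747178e-02 -1.22984614e+02] 40.83387350009324
[578.7 182.  217.3]
```

View pics/w4b.png

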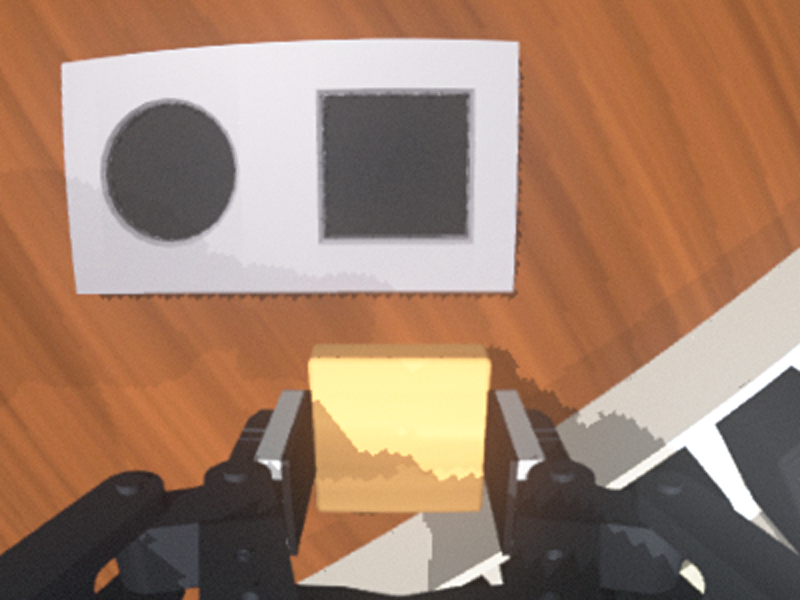

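The pocket rim corners in the crop are (317,89), (474,89), (472,243) and (318,243). The blank's top corners are (309,357), (490,357), (483,511) and (317,511). Both are in one view, so I can compute the remaining offset directly.

Run:
```python
from h import *
s=load('w4');yaw=np.radians(-123.0);n=-np.array([np.cos(yaw),np.sin(yaw),0]);jaw=np.cross([0,0,1],n)
W=lambda P,z:np.array([atz(s,80+u/2,60+v/2,z,True) for u,v in P])
def info(Q):
    e=[np.linalg.norm(Q[i]-Q[i-1]) for i in range(4)];a=[np.degrees(np.arctan2(*(Q[j]-Q[i])[1::-1])) for i,j in((0,1),(3,2),(1,2),(0,3))]
    return np.round(Q.mean(0),1),np.round(e,1),np.round(a,1)
p=W([(317,89),(474,89),(472,243),(318,243)],14);print('pocket',info(p))
for z in (77,78,79,80):
    b=W([(309,357),(490,357),(483,511),(317,511)],z);d=p.mean(0)-b.mean(0)
    print(z,info(b),'perp',(d@n).round(1),'jaw',(d@jaw).round(1),'dxy',d[:2].round(1))
```

```text
pocket (array([571.9, 172.6,  14. ]), array([48.8, 48.5, 48.8, 49. ]), array([ -33.1,  -33.1, -122.9, -123.6]))
77 (array([539.7, 120.8,  77. ]), array([42.4, 41.8, 42.4, 42.6]), array([ -33.1,  -33.1, -122.3, -123.3])) perp 61.0 jaw 1.2 dxy [32.3 51.8]
78 (array([540. , 121.2,  78. ]), array([42. , 41.5, 42.1, 42.3]), array([ -33.1,  -33.1, -122.3, -123.3])) perp 60.5 jaw 1.2 dxy [32.  51.4]
79 (array([540.2, 121.7,  79. ]), array([41.7, 41.2, 41.8, 42. ]), array([ -33.1,  -33.1, -122.3, -123.3])) perp 60.0 jaw 1.2 dxy [31.7 50.9]
80 (array([540.5, 122.1,  80. ]), array([41.4, 40.9, 41.5, 41.7]), array([ -33.1,  -33.1, -122.3, -123.3])) perp 59.5 jaw 1.2 dxy [31.4 50.5]
```

{"method": "move_arm", "body": {
  "motion": "1 1.6 0 0 0 0;2.2 3.6 0 0 0 0;3.2 5.1 -1 0 0 0;3.2 5.1 -3 0 0 0;3.2 5.1 -4 0 0 0;3.2 5.1 -5 0 0 0;3.2 5.1 -5 0 0 0;3.2 5.1 -5 0 0 0;3.2 5.1 -5 0 0 0"
}}

```text
time: 6.77
tool_pos: [571.4, 173.7, 23.0]
tcp_rot: [-90.0, 0.0, -123.0]
ft_force: [-0.1, 0.5, -0.3]
finger_gap: 40.5
```

Run:
```python
from h import *
s=snap('wrist','w5'); x=readout.sense();print(x['time'],x['tool_pos'],x['tcp_rot'],x['finger_gap'],x['ft_force'])
cv2.imwrite('pics/w5b.png',cv2.resize(s['image'][160:340,160:400],None,fx=3.3,fy=3.3,interpolation=cv2.INTER_CUBIC))
```

```text
6.8167 [571.6840026  173.8088455   23.34686059] [-8.99515255e+01  4.44596091e-02 -1.23008332e+02] 40.658425731377406 [0.05048384 0.32420751 0.16056296]
```

View pics/w5b.png

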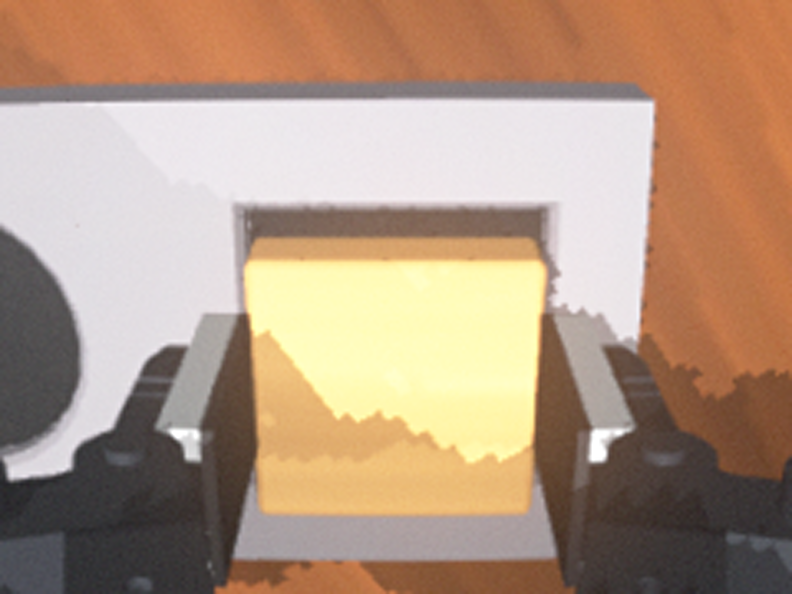

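The blank hovers over the pocket. The far rim is at v=205 spanning u 233–560, the blank's underside far edge is at v=238, its top far edge is at v=260 spanning u 246–546, and its near edge is at v=515. The jig's edges are at v=98 and v=560. I'll compute the centring from these.

Run:
```python
from h import *
s=load('w5');yaw=np.radians(-123.0);n=-np.array([np.cos(yaw),np.sin(yaw),0]);jaw=np.cross([0,0,1],n)
g=lambda u,v,z:(lambda q:(round(q@n,1),round(q@jaw,1)))(atz(s,160+u/3.3,160+v/3.3,z,True)-np.array([571.9,172.9,0]))
print('jig far',g(396,98,14),'near',g(396,560,14),'right',g(655,98,14),'rim far',g(396,205,14),'L/R',g(233,205,14),g(560,205,14))
for z in(26.5,28.):print('blank',z,'far top',g(396,260,z),'near',g(396,515,z),'L/R',g(246,262,z),g(546,262,z),'under far',g(396,238,z-12),'L/R',g(252,240,z-12),g(538,240,z-12))
```

```text
jig far (np.float64(39.7), np.float64(-0.1)) near (np.float64(-40.8), np.float64(-0.1)) right (np.float64(39.9), np.float64(-38.4)) rim far (np.float64(23.4), np.float64(-0.1)) L/R (np.float64(23.4), np.float64(24.3)) (np.float64(23.4), np.float64(-24.7))
blank 26.5 far top (np.float64(19.3), np.float64(-0.1)) near (np.float64(-22.9), np.float64(-0.1)) L/R (np.float64(19.0), np.float64(20.9)) (np.float64(18.9), np.float64(-21.1)) under far (np.float64(18.4), np.float64(-0.1)) L/R (np.float64(18.1), np.float64(21.6)) (np.float64(18.0), np.float64(-21.5))
blank 28.0 far top (np.float64(19.9), np.float64(-0.1)) near (np.float64(-21.9), np.float64(-0.1)) L/R (np.float64(19.5), np.float64(20.7)) (np.float64(19.5), np.float64(-20.8)) under far (np.float64(18.9), np.float64(-0.1)) L/R (np.float64(18.6), np.float64(21.4)) (np.float64(18.5), np.float64(-21.3))
```

Laterally it's centred. It needs about +1 mm along the far direction. I'll apply that, descend, and watch the force.

{"method": "move_arm", "body": {
  "motion": "0.05 0.09 0 0 0 0;0.05 0.09 -0.1 0 0 0;0.05 0.09 -0.2 0 0 0;0.05 0.09 -0.3 0 0 0;0.05 0.09 -0.4 0 0 0;0.05 0.09 -0.4 0 0 0;0.05 0.09 -0.4 0 0 0"
}}

```text
time: 7.4
tool_pos: [571.5, 174.9, 18.1]
tcp_rot: [-90.0, -0.0, -123.0]
ft_force: [-0.2, -0.2, -0.2]
finger_gap: 40.4
```

{"method": "move_arm", "body": {
  "motion": "0 0 -0.1 0 0 0;0 0 -0.2 0 0 0;0 0 -0.2 0 0 0;0 0 -0.2 0 0 0"
}}

```text
time: 7.73
tool_pos: [571.5, 174.9, 16.2]
tcp_rot: [-90.0, -0.0, -123.0]
ft_force: [0.1, -0.7, -0.5]
finger_gap: 40.8
```

{"method": "move_arm", "body": {
  "motion": "0 0 -0.05 0 0 0;0 0 -0.1 0 0 0;0 0 -0.1 0 0 0"
}}

```text
time: 7.98
tool_pos: [571.7, 175.0, 15.9]
tcp_rot: [-90.0, -0.0, -123.0]
ft_force: [-3.3, -0.4, 5.0]
finger_gap: 40.4
```

Contact came at 15.9 mm, where seating was expected. I'll release and retreat.

{"method": "move_arm", "body": {
  "motion": "0 0 0.1 0 0 0;0 0 0.1 0 0 0;0 0 0.1 0 0 0;0 0 0.1 0 0 0;0 0 0.1 0 0 0",
  "fingers": 6.5
}}

```text
time: 8.4
tool_pos: [571.7, 174.9, 16.2]
tcp_rot: [-90.0, -0.0, -123.0]
ft_force: [-0.3, 0.7, 0.0]
finger_gap: 64.9
```

{"method": "move_arm", "body": {
  "motion": "0 0 1 0 0 0;0 0 3 0 0 0;0 0 6 0 0 0;0 0 10 0 0 0;-1 -1.5 14 0 0 0;-2 -3 18 0 0 0;-3 -5 20 0 0 0;-3 -5 20 0 0 0;-3 -5 20 0 0 0;-3 -5 20 0 0 0"
}}

```text
time: 9.23
tool_pos: [541.6, 125.0, 216.5]
tcp_rot: [-90.0, 0.0, -123.0]
ft_force: [0.4, 1.0, -0.2]
finger_gap: 64.9
```

Run:
```python
from h import *
s=snap('wrist','w6'); x=readout.sense();print(x['time'],x['tool_pos'],x['tcp_rot'],x['finger_gap'],x['ft_force'],x['joint_pos'])
u,v=map(int,proj(s,[572,173,21],True));print(u,v)
cv2.imwrite('pics/w6b.png',cv2.resize(s['image'][v-60:v+60,u-80:u+80],None,fx=5,fy=5,interpolation=cv2.INTER_CUBIC))
```

```text
9.2833 [541.10301151 125.147965   215.3364147 ] [-9.00757698e+01 -4.76031573e-02 -1.22976436e+02] 65.063207313979 [0.35196925 0.31159449 0.20387587] [7.72428463e+00 1.10777964e+00 9.36192093e+01 1.33647044e-02
 8.53614967e+01 4.06996615e+01]
277 137
```

View pics/w6b.png

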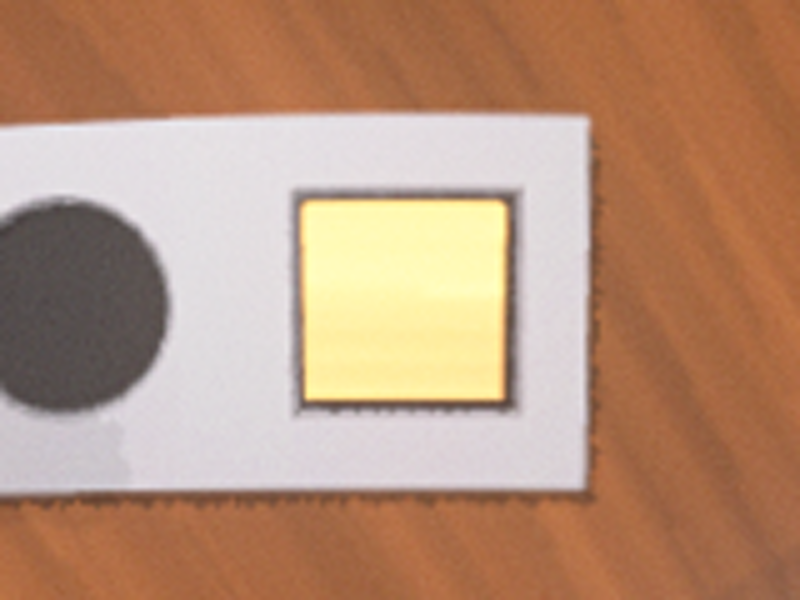

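The blank is seated squarely in the pocket with even dark margins; its corners in the crop are (301,199), (509,199), (505,402) and (303,402). I'll compute its centre and go over to the stamp.

Run:
```python
from h import *
s=load('w6')
Q=np.array([atz(s,197+x/5,77+y/5,21,True) for x,y in [(301,199),(509,199),(505,402),(303,402)]]);R=np.array([atz(s,197+x/5,77+y/5,14,True) for x,y in [(295,190),(520,190),(517,412),(298,412)]])
for A in(Q,R):print(A.mean(0),[np.linalg.norm(A[i]-A[i-1]).round(1) for i in range(4)],[np.degrees(np.arctan2(*(A[j]-A[i])[1::-1])).round(1) for i,j in((0,1),(3,2),(1,2),(0,3))])
```

```text
[571.97602668 173.00475619  21.        ] [np.float64(42.5), np.float64(42.8), np.float64(42.5), np.float64(42.2)] [np.float64(-33.1), np.float64(-33.1), np.float64(-123.8), np.float64(-122.9)]
[572.28128505 172.35217326  14.        ] [np.float64(47.5), np.float64(47.2), np.float64(47.4), np.float64(46.7)] [np.float64(-33.1), np.float64(-33.1), np.float64(-123.4), np.float64(-122.7)]
```

{"method": "move_arm", "body": {
  "motion": "0.2 -4 1 0 0 -7;0.4 -8 2 0 0 -14;0.6 -12 2 0 0 -21;0.8 -16 2 0 0 -28;1 -20 2 0 0 -35;1.2 -24 2 0 0 -42;1.4 -28 2 0 0 -49;1.4 -31 2 0 0 -55;1.4 -31 2 0 0 -57;1.4 -31 2 0 0 -57"
}}

```text
time: 10.12
tool_pos: [554.8, -186.2, 233.7]
tcp_rot: [-90.1, -0.2, 179.8]
ft_force: [0.1, 1.2, 0.1]
finger_gap: 65.2
```

{"method": "move_arm", "body": {
  "motion": "0 0 0 0 0 0;0 0 0 0 0 0;0 0 0 0 0 0;0 0 0 0 0 0"
}}

```text
time: 10.45
tool_pos: [555.8, -183.9, 236.1]
tcp_rot: [-90.0, -0.0, -179.8]
ft_force: [0.1, 0.3, 0.4]
finger_gap: 65.0
```

Run:
```python
from h import *
s=snap('wrist','w7'); x=readout.sense();print(x['time'],x['tool_pos'],x['tcp_rot'],x['joint_pos'])
print(proj(s,[584,-184,94],True),proj(s,[584,-184,14],True))
cv2.imwrite('pics/w7b.png',cv2.resize(s['image'][30:330,100:500],None,fx=2,fy=2,interpolation=cv2.INTER_CUBIC))
```

```text
10.5 [ 555.83584137 -184.05730643  236.2757213 ] [-9.00040066e+01 -1.84487578e-03 -1.79856523e+02] [-2.33399904e+01  5.12138635e+00  8.72714104e+01  2.94219597e-03
  8.76104919e+01  6.65164101e+01]
(np.float64(280.3336608677888), np.float64(171.72844761146226)) (np.float64(280.1542617826132), np.float64(161.3414895161473))
```

View pics/w7b.png

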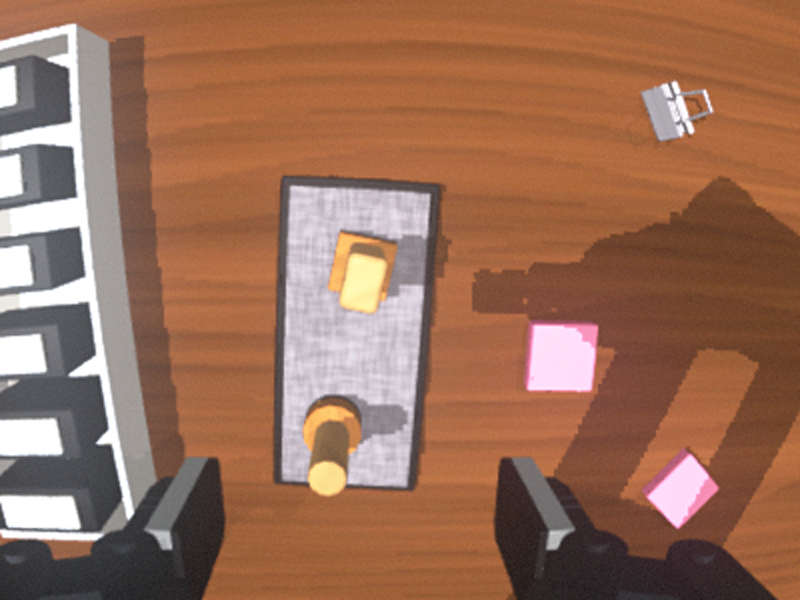

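The square stamp's foot-top corners are at about (343,231), (397,243) and (329,290), and its handle-top corners are at about (348,253), (388,257), (379,313) and (340,308), slightly rotated on the pad. The round stamp is at (328,478). I'll fit the square stamp's pose.

Run:
```python
from h import *
s=load('w7');t=load('top0')
im=cv2.GaussianBlur(cv2.resize(s['image'],None,fx=4,fy=4,interpolation=cv2.INTER_CUBIC),(5,5),0)
W=lambda u,v,z:atz(s,(u+.5)/4-.5,(v+.5)/4-.5,z,True)
u0,v0=100+364/2,30+283/2
print('px',im[int(v0*4),int(u0*4)],im[int((30+245/2)*4),int((100+345/2)*4)],im[int((30+290/2)*4),int((100+392/2)*4)])
for thr in (170,185,200):
    k=((im[...,1]>thr)&(im[...,0].astype(int)<im[...,1]-30)).astype(np.uint8);l,=cv2.connectedComponents(k)[1:];i=l[int(v0*4),int(u0*4)]
    if not i: continue
    c=max(cv2.findContours((l==i).astype(np.uint8),0,1)[0],key=cv2.contourArea)[:,0]
    print(thr,cv2.minAreaRect(np.array([W(*p,94)[:2] for p in c],np.float32)))
g=lambda P,z:np.array([atz(s,100+x/2,30+y/2,z,True) for x,y in P])
for P,z in (([(348,253),(388,257),(379,313),(340,308)],94),([(343,231),(397,243),(329,290)],34)):
    A=g(P,z);print(A.round(1).tolist(),A.mean(0).round(1),[(np.linalg.norm(A[i]-A[i-1]).round(1),np.degrees(np.arctan2(*(A[i]-A[i-1])[1::-1])).round(1)) for i in range(len(P))])
print('tri sq top',tri([ray(s,u0,v0,True),ray(load('side0'),294,270),ray(t,496/1.4,270/1.4)]))
print('rd foot', atz(s,100+332/2,30+424/2,34,True), 'top',atz(s,100+328/2,30+478/2,94,True))
print('tray right wall top', g([(105,40),(155,538)],50).round(0).tolist(),g([(76,25),(105,535)],50).round(0).tolist())
```

```text
px [180 249 255] [106 200 253] [139 134 142]
170 ((588.1072387695312, -183.5323944091797), (26.164941787719727, 32.06499481201172), 78.01336669921875)
185 ((584.2738647460938, -184.37640380859375), (17.24456787109375, 24.91607093811035), 78.01336669921875)
200 ((584.2349853515625, -184.39527893066406), (16.414073944091797, 24.51691436767578), 77.44232177734375)
[[597.6, -178.4, 94.0], [595.9, -196.0, 94.0], [570.7, -192.2, 94.0], [572.9, -174.8, 94.0]] [ 584.3 -185.4   94. ] [(np.float64(24.9), np.float64(-8.3)), (np.float64(17.7), np.float64(-95.5)), (np.float64(25.5), np.float64(171.5)), (np.float64(17.6), np.float64(82.7))]
[[603.3, -174.8, 34.0], [597.0, -203.4, 34.0], [571.5, -167.2, 34.0]] [ 590.6 -181.8   34. ] [(np.float64(32.7), np.float64(-13.4)), (np.float64(29.3), np.float64(-102.4)), (np.float64(44.3), np.float64(125.1))]
tri sq top (array([ 584.27128717, -184.89594928,   97.13388735]), [np.float64(0.6805197718677188), np.float64(2.4556987579245555), np.float64(2.106468199457653)])
rd foot [ 494.91159111 -168.15651002   34.        ] top [ 489.62840224 -168.4805007    94.        ]
tray right wall top [[711.0, -50.0, 50.0], [425.0, -60.0, 50.0]] [[722.0, -32.0, 50.0], [425.0, -27.0, 50.0]]
```

{"method": "move_arm", "body": {
  "motion": "1.4 0 -2 0 0 -6;2.87 0.07 -5 0 0 -12;2.87 0.07 -8 0 0 -12;2.87 0.07 -8 0 0 -12;2.87 0.07 -11 0 0 -12;2.87 0.07 -14 0 0 -12;2.87 0.07 -17 0 0 -12;2.87 0.07 -19 0 0 -12;2.87 0.07 -19 0 0 -12;2.87 0.07 -19 0 0 -12"
}}

```text
time: 11.33
tool_pos: [583.8, -184.0, 46.7]
tcp_rot: [-90.0, -0.1, 168.1]
ft_force: [-0.3, -0.4, 0.8]
finger_gap: 65.2
```

{"method": "move_arm", "body": {
  "motion": "0 0 0 0 0 0;0 0 0 0 0 0;0 0 0 0 0 0;0 0 0 0 0 0;0 0 0 0 0 0;0 0 0 0 0 0;0 0 0 0 0 0;0 0 0 0 0 0",
  "fingers": 1,
  "squeeze": 50
}}

```text
time: 12.0
tool_pos: [585.5, -184.9, 48.2]
tcp_rot: [-90.0, 0.2, 168.0]
ft_force: [0.0, 0.0, 7.7]
finger_gap: 17.4
```

{"method": "move_arm", "body": {
  "motion": "0 0 0.5 0 0 0;0 0 1.5 0 0 0;0 0 3 0 0 0;0 0 5 0 0 0;0 0 7.5 0 0 0;0 0 10 0 0 0;0 0 12 0 0 0;0 0 12 0 0 0;0 0 12 0 0 0;0 0 12 0 0 0"
}}

```text
time: 12.83
tool_pos: [583.9, -184.2, 165.7]
tcp_rot: [-90.0, -0.1, 168.0]
ft_force: [0.4, 0.5, -2.5]
finger_gap: 17.2
```

Run:
```python
from h import *
s=snap('wrist','w8'); x=readout.sense();print(x['time'],x['tool_pos'],x['tcp_rot'],x['finger_gap'],x['ft_force'])
cv2.imwrite('pics/side8.png',snap('side','s8')['image'])
# handle top centre in hand: bright patch -> position at z of top relative to TCP
im=cv2.resize(s['image'],None,fx=4,fy=4,interpolation=cv2.INTER_CUBIC);tp=x['tool_pos']
for h in (44,46,48):
    print(h,np.round(proj(s,tp+[0,0,h],True),1))
```

```text
12.8833 [ 583.45279983 -184.0009952   164.86531967] [-9.00262825e+01 -1.32546392e-01  1.68019213e+02] 17.60217184568646 [-0.15360941 -0.05331229 -1.72138376]
44 [281.4 324.1]
46 [281.4 327.2]
48 [281.4 330.4]
```

{"method": "move_arm", "body": {
  "motion": "-0.1 3 0 0 0 7;-0.2 6.5 0 0 0 14;-0.4 10 0 0 0 21;-0.5 13.5 0 0 0 28;-0.6 17 0 0 0 35;-0.8 20.5 0 0 0 42;-0.9 24 0 0 0 49;-1 27.5 0 0 0 56;-1.1 31 0 0 0 63;-1.2 34 0 0 0 69"
}}

```text
time: 13.77
tool_pos: [571.0, 157.8, 164.7]
tcp_rot: [-90.1, -0.1, -122.6]
ft_force: [-0.3, 1.3, -0.9]
finger_gap: 17.3
```

{"method": "move_arm", "body": {
  "motion": "0 0.9 0 0 0 0;0 1.8 0 0 0 0;0 1.8 -1 0 0 0;0 1.8 -3 0 0 0;0 1.8 -5 0 0 0;0 1.8 -6 0 0 0;0 1.8 -6 0 0 0;0 1.8 -6 0 0 0;0 1.8 -6 0 0 0"
}}

```text
time: 14.52
tool_pos: [573.1, 173.1, 107.2]
tcp_rot: [-90.0, 0.0, -123.1]
ft_force: [0.5, 0.2, -0.2]
finger_gap: 17.5
```

Run:
```python
from h import *
s=snap('wrist','w9');q=snap('side','s9');t=snap('top','t9'); x=readout.sense();print(x['time'],x['tool_pos'],x['tcp_rot'],x['finger_gap'],x['ft_force'],x['joint_pos'])
im=s['image'];a=cv2.resize(im[170:350,180:380],None,fx=3,fy=3,interpolation=cv2.INTER_CUBIC)
u,v=map(int,proj(q,[572,173,60]));print(u,v);b=cv2.resize(q['image'][v-45:v+45,u-33:u+33],None,fx=3,fy=3,interpolation=cv2.INTER_CUBIC)
print(a.shape,b.shape)
c=np.zeros((540,800,3),np.uint8);c[:,:600]=a;c[:270,602:800]=b[:,:198]
u2,v2=map(int,proj(t,[572,173,60]));print(u2,v2);d=cv2.resize(t['image'][v2-45:v2+45,u2-33:u2+33],None,fx=3,fy=3,interpolation=cv2.INTER_CUBIC);c[270:,602:800]=d[:,:198]
cv2.imwrite('pics/w9b.png',c)
```

```text
14.6667 [573.40473554 173.60283963 107.83596618] [-8.98993502e+01  9.76119875e-02 -1.23006340e+02] 17.648830239961423 [-1.03107882  0.27495174 -0.78458284] [ 1.19428464e+01  1.23178443e+01  9.30512616e+01 -2.10027220e-03
  7.44907000e+01  4.49498317e+01]
271 176
(540, 600, 3) (270, 198, 3)
233 201
```

{"method": "move_arm", "body": {
  "motion": "-0.18 0.06 -1 0 0 0;-0.18 0.06 -2 0 0 0;-0.18 0.06 -3 0 0 0;-0.18 0.06 -3.6 0 0 0;-0.18 0.06 -4 0 0 0;-0.18 0.06 -4.2 0 0 0;-0.18 0.06 -4.2 0 0 0;-0.18 0.06 -4.2 0 0 0;-0.18 0.06 -4.2 0 0 0;-0.18 0.06 -4.2 0 0 0"
}}

```text
time: 15.5
tool_pos: [571.0, 174.3, 64.9]
tcp_rot: [-90.0, 0.0, -123.0]
ft_force: [-0.3, 0.2, -0.9]
finger_gap: 17.4
```

Run:
```python
from h import *
s=snap('wrist','wa');q=snap('side','sa');t=snap('top','ta'); x=readout.sense();print(x['time'],x['tool_pos'],x['tcp_rot'],x['finger_gap'],x['ft_force'])
im=s['image'];a=cv2.resize(im[180:330,205:355],None,fx=4,fy=4,interpolation=cv2.INTER_CUBIC)
u,v=map(int,proj(q,[572,173,45]));print(u,v);b=cv2.resize(q['image'][v-25:v+25,u-16:u+17],None,fx=6,fy=6,interpolation=cv2.INTER_CUBIC)
c=np.zeros((600,800,3),np.uint8);c[:,:600]=a;c[:300,602:800]=b
u2,v2=map(int,proj(t,[572,173,45]));print(u2,v2);d=cv2.resize(t['image'][v2-25:v2+25,u2-16:u2+17],None,fx=6,fy=6,interpolation=cv2.INTER_CUBIC);c[300:,602:800]=d
cv2.imwrite('pics/wab.png',c)
```

```text
15.65 [570.8069729  174.29293683  64.67425813] [-8.99749977e+01  2.65773995e-02 -1.22979081e+02] 17.347900166061482 [ 0.7654283  -0.05693107 -0.79303814]
271 181
234 201
```

View pics/wab.png

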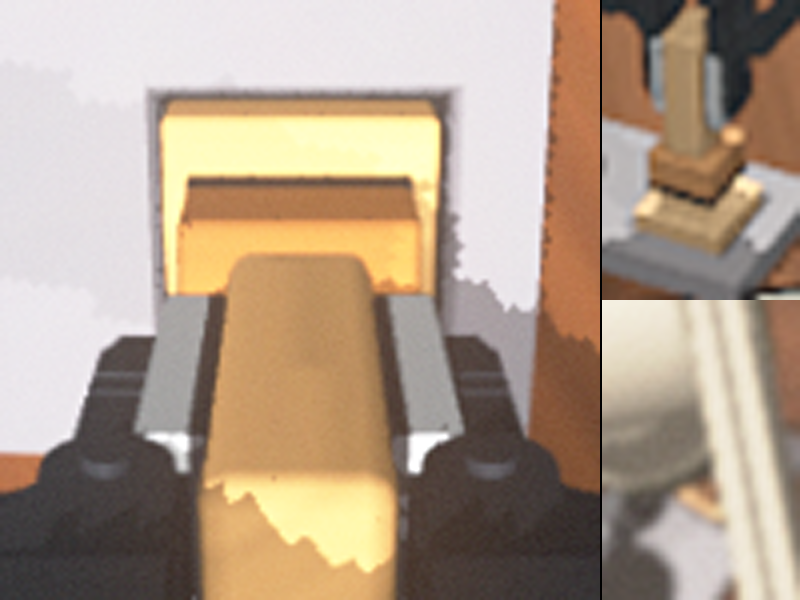

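The hover picture shows the blank-top far edge at (162,115)–(441,115), the foot's lower far edge at (189,178)–(411,178), and the foot's top far edge at (182,220)–(420,220). All are parallel and laterally concentric. In the side crop (upper right) there's a dark gap between the foot and the blank. Last, I'll compute height and depth centring.

Run:
```python
from h import *
s=load('wa');yaw=np.radians(-123.0);n=-np.array([np.cos(yaw),np.sin(yaw),0]);jaw=np.cross([0,0,1],n)
def e(u1,u2,v,z):
    A=[atz(s,205+u/4,180+v/4,z,True)-np.array([572,173,0]) for u in(u1,u2)];return 'w',np.linalg.norm(A[0]-A[1]).round(1),'perp',(sum(A)/2@n).round(1),'jaw',(sum(A)/2@jaw).round(1)
print('blank',e(162,441,115,21))
for z in(29,31,33,35):print(z,'foot bottom',e(189,411,178,z),'foot top',e(182,420,220,z+20))
q=load('sa');u,v=271,181
f=lambda x,y:(u-16+(x-602)/6,v-25+y/6)
# side view: nearest lower corner of foot & nearest top corner of blank
for z in(29,31,33,35):
    p=np.array([572,173,0])
    for k,nm in((-1,'near'),):pass
    print(z,'proj foot bottom corners',[(round((a-(u-16))*6+602),round((b-(v-25))*6)) for a,b in [proj(q,p+i*16*n+j*16*jaw+[0,0,z]) for i in(-1,1) for j in(-1,1)]])
print('blank top corners',[(round((a-(u-16))*6+602),round((b-(v-25))*6)) for a,b in [proj(q,p+i*21*n+j*21*jaw+[0,0,21]) for i in(-1,1) for j in(-1,1)]])
```

```text
blank ('w', np.float64(41.7), 'perp', np.float64(21.1), 'jaw', np.float64(0.2))
29 foot bottom ('w', np.float64(32.2), 'perp', np.float64(13.8), 'jaw', np.float64(0.5)) foot top ('w', np.float64(31.0), 'perp', np.float64(14.4), 'jaw', np.float64(0.4))
31 foot bottom ('w', np.float64(31.8), 'perp', np.float64(14.4), 'jaw', np.float64(0.5)) foot top ('w', np.float64(30.6), 'perp', np.float64(15.1), 'jaw', np.float64(0.4))
33 foot bottom ('w', np.float64(31.5), 'perp', np.float64(15.1), 'jaw', np.float64(0.5)) foot top ('w', np.float64(30.2), 'perp', np.float64(15.9), 'jaw', np.float64(0.4))
35 foot bottom ('w', np.float64(31.1), 'perp', np.float64(15.7), 'jaw', np.float64(0.5)) foot top ('w', np.float64(29.8), 'perp', np.float64(16.6), 'jaw', np.float64(0.4))
29 proj foot bottom corners [(719, 211), (653, 191), (753, 171), (688, 151)]
31 proj foot bottom corners [(719, 207), (653, 187), (753, 167), (687, 148)]
33 proj foot bottom corners [(719, 203), (652, 183), (753, 163), (687, 144)]
35 proj foot bottom corners [(719, 200), (652, 179), (753, 160), (687, 140)]
blank top corners [(724, 235), (638, 209), (768, 182), (683, 157)]
```

```bash
python3 -c "
from h import *
x=readout.sense();print(x['time'],abs(x['qd']).max(),x['finger_gap']);print(r.hand_in())"
```

```text
15.65 0.09844693066758277 17.347900166061482
the job is handed in; nothing more can be done
None
```

I seated the blank in the jig's square pocket and released it. I then carried the square stamp over the cartridge tray and handed the job in at 15.65 s, still holding the stamp above the blank. No verdict was reported.

- **Blank:** the picture after release showed it flat in the pocket with even margins. It measured within about 1 mm of the pocket centre and 0.5° of the pocket's sides.
- **Stamp height:** its face is about 10–12 mm above the blank, from the wrist and side views.
- **Stamp position:** it is about 1.3 mm off centre along the camera direction and 0.3 mm across it. The sides look parallel to the blank's, and the tilt is about 0.03 rad at most. I left the offset as it was, because the limit is 6 mm.
- **Hold:** the fingers held the stamp at a 17.3 mm opening and the arm was practically still.
- **Forces:** the readings at the end of each move stayed below 8 N.
- **Disagreements:**
  - The wrist camera showed the fingers about 1.4 mm off the nominal tool centre sideways, so I centred the blank and stamp by comparing them within one picture.
  - The finger opening read about 1.5 mm small on the blank.
- **Not checked:** I took no final picture of the tray, the round stamp or the other bystanders, so I have only the low force readings to suggest they were not moved.

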